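Proof-pull a bonded wire loop with a sprung pull gauge

ROBOT

A 6-joint arm with a two-finger parallel gripper is mounted at the origin on a cart in front of the work surface, level with it; the furniture and walls round the work are solid. World frame = base frame: x ahead of the robot, y to its left, z up, the work surface at z = 0. Lengths are in m, angles in rad, forces in N, time in s.
With the tool pointing down it reaches from about 0.325 to 0.775 m from the base axis. Payload 5.5 kg.
Tool frame: the origin (TCP) lies between the finger pads, 19 mm behind the fingertips; this is the grasp point; z points along the fingers, y is the line along which they close (so a half turn about z gives the same grasp; the last joint's range is limited). The gripper opens to 85 mm and grips with 20 to 120 N. Pads are 22 mm wide; open, the fingers measure 114 mm over their backs; the gripper's body (76 mm by 85 mm) begins 54 mm behind the grasp point. The pads swing forward as they close: fully open they stand 13 mm farther back than shut.
Start: joints at [1.074, 0.091, 1.231, -0, 1.82, -0.057], TCP at [0.255, 0.543, 0.25] pointing down, gripper open.
Joint ranges: [-2.87, 2.87], [-0.86, 2.18], [0.17, 2.46], [-1.51, 4.65], [0.06, 2.69], [-2.65, 2.65]. Speed limits (rad/s): [2.57, 2.57, 3.01, 3.14, 3.14, 3.14].

INTERFACE

Orientations are given as a unit quaternion [x, y, z, w].
In Python, from rig import get_state, snapshot, get_calibration, finish_job, recognise, regions_of gives the robot as it stands.
- The arm moves only by the tool move_arm, never from a script. Its argument "plan" is text: rows parted by semicolons, each of 5 numbers parted by spaces: the shift along the tool's x, y, z in units of 0.1 m (1.0 is 0.1 m), then the turn about the tool's z in units of 180 degrees (1.0 is 180 degrees), then the opening, from -1 (shut) to 1 (fully open). In form: tx ty tz twist grip; .... A call has 1 to 8 rows; each row is the pose to reach, as a shift and turn from the pose commanded when the call began, along the tool's axes at that moment, turning the shorter way round; what a row does not reach only later rows make up. A row lasts 1/10 s, in which the tool goes at most 50 mm and 8.59 degrees, less where a joint would pass 70% of its speed; a pose out of reach is approached as far as the arm can. A call with a number of a shift or a turn outside -1 to 1 is refused whole. A call with a gripper value outside its range is refused whole. The fingers move at their own pace and stop on an object; the grip force is fixed at half the most. Time passes only in rows, so rows that repeat a pose let the fingers close. It gives the time, the measured TCP pose, the force, the opening and the grip force at its end, in the units of the state.
- get_state(): the state, without advancing time (a new reading comes with each control period).
- snapshot(name): name is "side" or "top"; returns the picture (400x640x3 uint8, red, green, blue); there is no depth.
- get_calibration(name): a dict with "camera_matrix" (3x3 intrinsics, pixels), "xyz" and "rotation" of the camera in the world. Camera axes: x right, y up, looking along -z (the intrinsics and any distortion apply to the point x, -y, -z); pixel columns grow to the right and rows downward; lengths in m; the calibration is good to about 2 mm. A picture is of the moment at which its call begins. get_calibration takes no time and is no camera call.
- finish_job(): hands the job in; it is judged then, once.
Trained networks look in the newest picture that a camera, given by its name, has taken for a name from the list of things; names that differ only in an ending like _2 or _b are one class to them, and where a whole thing is asked for, a point or a joint stands for the part that bears it (a point fixed in the world has none). Each returns a list of dicts, best first, with "p" (0 to 1); they miss things now and then, are a little off and sometimes report something else, mostly with a low value. They report only what shows in the picture. A call takes as long as a camera call. They do not tell look-alikes from the thing itself.
- recognise(camera, label): "rect" ([centre column, centre row, width, height] in pixels, round what is visible of it).
- regions_of(camera, label): "region" (400x640 bool, what is visible of it) and "rect" ([centre column, centre row, width, height] in pixels, round what is visible of it).
The state is a dict: "time_s": time; "joint_pos": joint angles; "joint_vel": joint speeds; "joint_torque": joint torques, N m; "tcp_pos": TCP position; "orientation": TCP orientation; "force": force on the tool from outside, world axes, zero at the start; "ft_torque": the same for the moment, N m; "finger_gap": finger opening in m; "gripper_force": force on a finger pad.
Only numpy, scipy, OpenCV 4.12 (cv2) and the standard library are available. Lean on these libraries where they do the work, as an engineer would, in place of code of your own. Each camera call takes 0.05 s, during which the arm holds its last target. There are 200 camera calls.

TASK

Proof-test the bonded wire loop on the steel test plate: take the tubular pull gauge out of its forked stand, catch the loop's crossbar in the gauge's hook, and pull straight up, drawing the sprung rod out until the mouth of the tube stands inside the broad dark band on the rod, but do not pull on past the band. Finish while still holding the gauge in the gripper like that, upright and still, pulling on the loop alone; leave the glue bottle, tape roll and marker where they are.

Things in the scene. Friction and masses are not known exactly. Their poses are not given: they have to be found in the camera images.
- pull_gauge: Tubular pull gauge, loose, 0.16 kg, hanging upright in its stand. Origin: centre of the tube's mouth (lower end); z up the tube. Tube 22 mm across (24 at the mouth) from z 0 to 80 mm; collar 32 mm across, 80 to 84 mm, by whose underside it hangs; black square handle 24 x 24 mm (sides along x, y), 84 to 132 mm; wire ring on top up to 146 mm. A sprung 8 mm rod with a hook comes out of the mouth.
- gauge_rod (a joint): How far the rod is drawn out of the tube (m): 0 = fully in (start), 0.060 = hard stop. The spring pulls it in with 2 N at 0, rising by 250 N/m (12 N at 0.040). The broad dark band on the rod is 8 mm long and stands at the tube's mouth from 0.036 to 0.044 (middle 0.040); thin rings mark 0.010, 0.020, 0.030 and 0.050.
- gauge_grip (a point): Point on the gauge's axis in the middle of the handle, 110 mm above the mouth: a good place for the TCP in a grasp from above (any side of the square). Axes as the gauge's.
- hook_seat (a point): Moves with the rod: where the middle of the loop's bar lies when seated in the hook's cup, on the gauge's axis, 38.9 mm below the mouth with the rod in. Axes as the gauge's. The 3.2 mm wire hook lies in the x-z plane; cup's lowest point 4.7 mm below this point, back at x +10 mm, open to -x.
- hook_tip (a point): Moves with the rod: top of the hook's free end, at gauge x -10 mm, 29 mm below the mouth with the rod in. The mouth-side bend of the hook leaves the axis 15 mm below the mouth. So a 3 mm bar enters sideways, from -x, when its centre is 18 to 27 mm below the mouth (22 is best); lifting the gauge then seats it in the cup.
- gauge_stand: Stand, fixed: grey base 110 x 84 x 12 mm, post at x +45 mm, at its top a fork of two prongs 27 mm apart that run to -x and end in 3 mm lips. The gauge's collar rests on the fork, 145 mm above the bench; nothing here is higher than 148 mm. Origin: on the bench under the gauge's place (within 3 mm); z up. Raise the gauge straight up by 135 mm or more to bring the hook clear of the fork.
- test_plate: Steel test plate 116 x 100 x 14 mm, fixed, with an aluminium coupon clamped on it by two low bars at x +-43 mm (screw heads up to 28 mm above the bench). It stands on the bare bench or on the 2 mm green mat, at the same height. Origin: centre of its underside, on the bench; z up.
- wire_loop: Wire loop bonded to the middle of the coupon, fixed to the test plate: a foot 18 x 34 x 3 mm and an upright staple of 3 mm steel wire, in its y-z plane, 27 mm between the legs' centres, so that one can reach through it along x. Origin: underside of the foot, 17 mm above the bench; axes as the test plate's.
- loop_bar (a point): Middle of the loop's horizontal crossbar (on the wire's centre line), 52 mm above the bench and 32 mm above the loop's foot; the bar runs along this point's y (straight for +-9 mm). Axes as the test plate's.
- glue_dropper: Small white glue bottle with a red pointed cap, standing, 27 mm across and 80 mm high. Origin at the centre of its underside. A bystander, loose.
- kapton_roll: Roll of amber tape lying flat, 66 mm across, 18 mm high. Origin at the centre of its underside. A bystander, loose.
- marker_black: White marker with a black cap, lying, 135 mm long. Origin at the centre of its underside. A bystander, loose.
Mind the look-alikes: they are no part of the job. Of the things that look like the pull_gauge, the smaller one is meant.

How it is judged:
By the outcome, as a careful person would: the job done as asked, in the order asked, and still so for the second after the job is handed in, while the arm keeps its last pose, push and grip.
It also fails if it takes over 45 s, if anything falls off the work surface, if the arm or the gripper's body presses on something with over 40 N, if the wrist force passes 120 N, or if a joint passes its speed limit or range.

## Working session

There is one attempt and no reset: what is moved stays moved. The work goes in short steps, Python scripts to look and compute and a tool call to move; the robot and the scene stay as the last step left them, time stands still between calls to the robot, and variables do not carry over. Pictures are saved under pics/ and viewed, at most 10 in all, crops included, and the job is handed in when it is done.

Besides the shell and the picture viewer there is one more tool, called after "Request:" as a command line: name --argument value ..., lists and objects as JSON in quotes. move_arm: Moves the arm, as the interface text tells. Shifts and turns lie within -1 to 1; 1 stands for 0.1 m of shift or 180 degrees of turn. Its arguments: {"type":"object","properties":{"plan":{"type":"string"}},"required":["plan"]}

```bash
mkdir -p pics; ls; cat > h.py <<'E'
import numpy as np, cv2
from rig import *
def shot(c,n):
    im=snapshot(c); cv2.imwrite(f'pics/{n}.png',im[:,:,::-1]); return im
def ray(c,u,v):
    k=get_calibration(c); K=np.array(k['camera_matrix']); R=np.array(k['rotation'])
    d=np.linalg.inv(K)@[u,v,1]; d=R@np.array([d[0],-d[1],-d[2]]); return np.array(k['xyz']),d/np.linalg.norm(d)
def at_z(c,u,v,z):
    o,d=ray(c,u,v); return o+d*(z-o[2])/d[2]
def proj(c,p):
    k=get_calibration(c); K=np.array(k['camera_matrix']); R=np.array(k['rotation'])
    q=R.T@(np.array(p)-k['xyz']); q=K@[q[0],-q[1],-q[2]]; return q[:2]/q[2]
def tri(a,b):
    # rays [(c,u,v)..] least squares
    A=np.zeros((3,3));B=np.zeros(3)
    rs=[ray(*a),ray(*b)]
    for o,d in rs:
        M=np.eye(3)-np.outer(d,d);A+=M;B+=M@o
    x=np.linalg.solve(A,B); return x,[np.linalg.norm((np.eye(3)-np.outer(d,d))@(x-o)) for o,d in rs]
E
python3 - <<'E'
from h import *
np.set_printoptions(precision=4,suppress=True)
for c in('side','top'):
    shot(c,c+'0'); k=get_calibration(c); print(c,k)
    for n in('pull_gauge','gauge_stand','test_plate','wire_loop','glue_dropper','kapton_roll','marker_black'):
        print(n,[(np.round(r['rect']).tolist(),round(r['p'],2)) for r in recognise(c,n)][:4])
s=get_state();print(s)
E
```

```text
pics
side {'camera_matrix': array([[514.7778,   0.    , 313.845 ],
       [  0.    , 514.7778, 195.5903],
       [  0.    ,   0.    ,   1.    ]]), 'xyz': array([ 0.2253, -0.7   ,  0.5602]), 'rotation': array([ 0.525 , -0.096 , -0.1596,  0.8305])}
pull_gauge [([219.0, 183.0, 26.0, 116.0], 0.83), ([305.0, 173.0, 12.0, 68.0], 0.76), ([309.0, 287.0, 20.0, 28.0], 0.63)]
gauge_stand [([258.0, 248.0, 18.0, 34.0], 0.3)]
test_plate [([310.0, 299.0, 85.0, 54.0], 0.66)]
wire_loop [([308.0, 287.0, 20.0, 26.0], 0.61)]
glue_dropper [([257.0, 248.0, 15.0, 33.0], 0.58)]
kapton_roll [([366.0, 230.0, 32.0, 18.0], 0.92)]
marker_black [([399.0, 278.0, 30.0, 31.0], 0.82)]
top {'camera_matrix': array([[369.9803,   0.    , 319.318 ],
       [  0.    , 369.9803, 199.6287],
       [  0.    ,   0.    ,   1.    ]]), 'xyz': array([0.3843, 0.1381, 0.9502]), 'rotation': array([ 0.0749, -0.0672, -0.6822,  0.7242])}
pull_gauge [([273.0, 183.0, 15.0, 21.0], 0.82), ([261.0, 267.0, 31.0, 21.0], 0.57)]
gauge_stand [([278.0, 191.0, 45.0, 56.0], 0.75)]
test_plate [([381.0, 237.0, 47.0, 51.0], 0.68)]
wire_loop [([381.0, 235.0, 16.0, 17.0], 0.45)]
glue_dropper [([318.0, 257.0, 14.0, 15.0], 0.64)]
kapton_roll [([312.0, 159.0, 26.0, 26.0], 0.71)]
marker_black [([381.0, 170.0, 27.0, 41.0], 0.46)]
{'time_s': 0.8, 'joint_pos': array([ 1.0743,  0.091 ,  1.2307,  0.    ,  1.8198, -0.0567]), 'joint_vel': array([-0.0007, -0.0007,  0.0007, -0.0002,  0.0009, -0.0012]), 'joint_torque': array([ -0.0006, -45.842 , -41.8066,   0.    ,   0.0006,  -0.    ]), 'tcp_pos': array([0.2555, 0.5429, 0.25  ]), 'orientation': array([0.2181, 0.9759, 0.0001, 0.    ]), 'force': array([-1.0555,  0.2377,  0.3031]), 'ft_torque': array([ 0.0257, -0.0165, -0.007 ]), 'gripper_force': 0.0, 'finger_gap': 0.08540513083192493}
```

```bash
sed -i "s/R=np.array(k\['rotation'\])/R=Rot.from_quat(k['rotation']).as_matrix()/; s/^from rig/from scipy.spatial.transform import Rotation as Rot\nfrom rig/" h.py
python3 - <<'E'
import cv2
a=cv2.imread('pics/side0.png')[80:360,150:450];cv2.imwrite('pics/side0c.png',cv2.resize(a,None,fx=2.14,fy=2.14,interpolation=cv2.INTER_CUBIC))
a=cv2.imread('pics/top0.png')[130:300,220:440];cv2.imwrite('pics/top0c.png',cv2.resize(a,None,fx=3.5,fy=3.5,interpolation=cv2.INTER_CUBIC))
E
```

```text
(no output)
```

View pics/side0c.png

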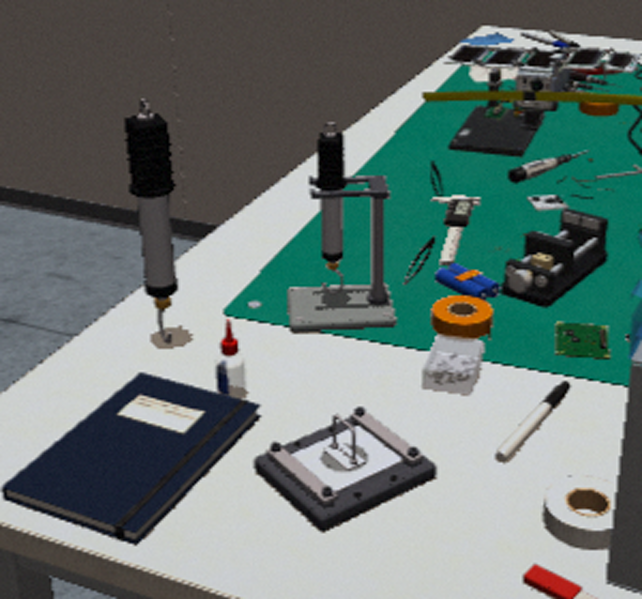

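View pics/top0c.png

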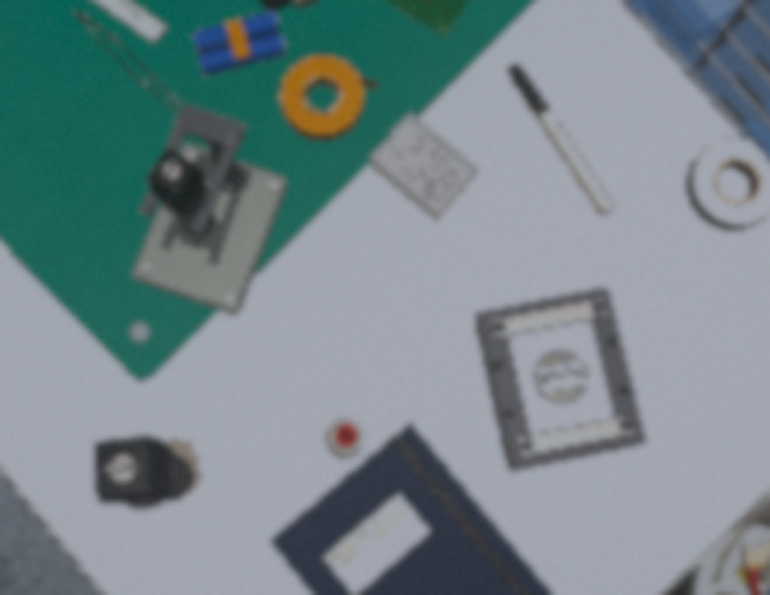

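Gauge candidates: side (219,183), the big one standing free on a round base, and side (305,173)/top (273,183), the smaller one hanging in the fork. The latter fits ("smaller", "in its forked stand"). I'll confirm it in a crop.

```bash
python3 - <<'E'
from h import *
np.set_printoptions(precision=4,suppress=True)
a=cv2.imread('pics/side0.png');t=cv2.imread('pics/top0.png')
f=lambda im,x,y,w,h,s:cv2.resize(im[y:y+h,x:x+w],None,fx=s,fy=s,interpolation=cv2.INTER_CUBIC)
A=f(a,280,130,60,110,5) #300x550
B=f(a,265,260,90,70,5)  #450x350
T=f(t,258,155,50,40,9)  #450x360? 
P=np.zeros((600,750,3),np.uint8);P[:550,:300]=A;P[:350,300:750]=B
T=f(t,250,158,56,31,8);P[352:600,300:748]=T
cv2.imwrite('pics/c1.png',P)
# plate
tc=lambda x,y:(220+x/3.5,130+y/3.5); sc=lambda x,y:(150+x/2.14,80+y/2.14)
C=np.array([at_z('top',*tc(*p),.014) for p in[(477,313),(607,290),(643,441),(512,470)]]);print(C,C.mean(0),np.linalg.norm(C-np.roll(C,1,0),axis=1))
S=np.array([at_z('side',*sc(*p),.014) for p in[(255,464),(323,516),(436,464),(358,405)]]);print(S,S.mean(0))
# gauge
for z in(.21,.197):print('top ring/handle',at_z('top',*tc(174,168),z))
for z,p in((.21,(330,124)),(.197,(330,136)),(.065,(332,264))):print('side',z,at_z('side',*sc(*p),z))
print(tri(('top',*tc(174,168)),('side',*sc(330,128))))
B=np.array([at_z('top',*tc(*p),.012) for p in[(287,178),(235,312),(131,275)]]);print('base',B)
E
```

```text
[[ 0.5291  0.0568  0.014 ]
 [ 0.5517 -0.0375  0.014 ]
 [ 0.4438 -0.0653  0.014 ]
 [ 0.4178  0.0274  0.014 ]] [ 0.4856 -0.0047  0.014 ] [0.1151 0.0969 0.1114 0.0963]
[[ 0.4178  0.0152  0.014 ]
 [ 0.4468 -0.067   0.014 ]
 [ 0.5547 -0.0404  0.014 ]
 [ 0.5277  0.0634  0.014 ]] [ 0.4868 -0.0072  0.014 ]
top ring/handle [0.5746 0.2559 0.21  ]
top ring/handle [0.5779 0.258  0.197 ]
side 0.21 [0.5744 0.2501 0.21  ]
side 0.197 [0.575  0.2522 0.197 ]
side 0.065 [0.57  0.239 0.065]
(array([0.5766, 0.2569, 0.2034]), [np.float64(0.0002890707404700008), np.float64(0.0002890707404700641)])
base [[0.6227 0.2024 0.012 ]
 [0.5196 0.2334 0.012 ]
 [0.5425 0.312  0.012 ]]
```

View pics/c1.png

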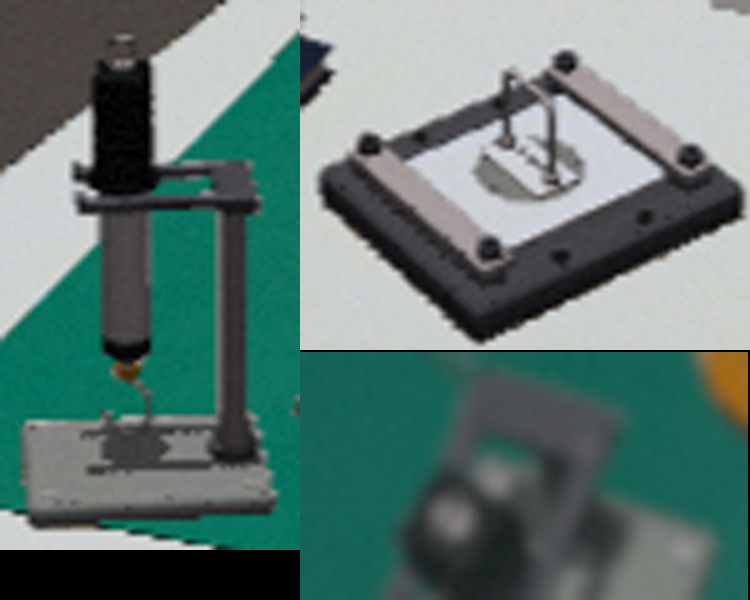

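The crop confirms it: the small gauge hangs in the fork, its hook open to the left (away from the post, so gauge x ≈ stand x), and the loop staple stands mid-plate with its bar at side (307,275)-(315,279). Next I'll check the numbers by overlaying the model.

```bash
cat > ov.py <<'E'
from h import *
def gauge_pts(g,yaw,rod=0):
    R=Rot.from_euler('z',yaw,degrees=True).as_matrix()
    L=[]
    for z in(.084,.132): L.append([(sx*.012,sy*.012,z) for sx,sy in((1,1),(1,-1),(-1,-1),(-1,1),(1,1))])
    th=np.linspace(0,2*np.pi,25)
    for z,r in((0,.012),(.08,.011),(.082,.016)): L.append([(r*np.cos(t),r*np.sin(t),z) for t in th])
    L.append([(0,0,-rod),(0,0,-.015-rod),(.01,0,-.022-rod),(.01,0,-.034-rod),(0,0,-.0436-rod),(-.01,0,-.037-rod),(-.01,0,-.029-rod)])
    L.append([(0,0,0),(0,0,.146)])
    return [[R@p+g for p in l] for l in L]
def plate_pts(c,yaw):
    R=Rot.from_euler('z',yaw,degrees=True).as_matrix();c=np.array([*c[:2],0])
    L=[[(.058,.05,.014),(.058,-.05,.014),(-.058,-.05,.014),(-.058,.05,.014),(.058,.05,.014)],[(0,.0135,.02),(0,.0135,.047),(0,.009,.052),(0,-.009,.052),(0,-.0135,.047),(0,-.0135,.02)]]
    return [[R@p+c for p in l] for l in L]
def stand_pts(c,yaw,dx=0):
    R=Rot.from_euler('z',yaw,degrees=True).as_matrix();c=np.array([*c[:2],0])
    L=[[(.055+dx,.042,.012),(.055+dx,-.042,.012),(-.055+dx,-.042,.012),(-.055+dx,.042,.012),(.055+dx,.042,.012)],[(.045,0,.012),(.045,0,.145)]]
    return [[R@p+c for p in l] for l in L]
def overlay(cam,im,Ls,box,s):
    x,y,w,h=box; o=cv2.resize(im[y:y+h,x:x+w],None,fx=s,fy=s,interpolation=cv2.INTER_CUBIC)
    cols=[(0,0,255),(255,0,255),(255,255,0)]
    for i,L in enumerate(Ls):
        for l in L:
            q=np.array([proj(cam,p) for p in l]); q=((q+.5-[x,y])*s).astype(np.int32)
            cv2.polylines(o,[q],False,cols[i],1,cv2.LINE_AA)
    return o
E
python3 - <<'E'
from ov import *
np.set_printoptions(precision=4,suppress=True)
a=cv2.imread('pics/side0.png');t=cv2.imread('pics/top0.png')
Ls=[gauge_pts(np.array([.5755,.254,.065]),-16.7),plate_pts((.486,-.0055),14.6),stand_pts((.5755,.254),-16.7,0.005)]
P=np.zeros((600,800,3),np.uint8)
P[:480,:240]=overlay('side',a,Ls,(285,132,60,120),4)
P[:280,240:600]=overlay('side',a,Ls,(265,262,90,70),4)
P[280:600,240:480]=overlay('top',t,Ls,(250,155,60,80),4)
P[280:540,500:780]=overlay('top',t,Ls,(350,205,70,65),4)
cv2.imwrite('pics/o1.png',P)
E
```

```text
(no output)
```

View pics/o1.png

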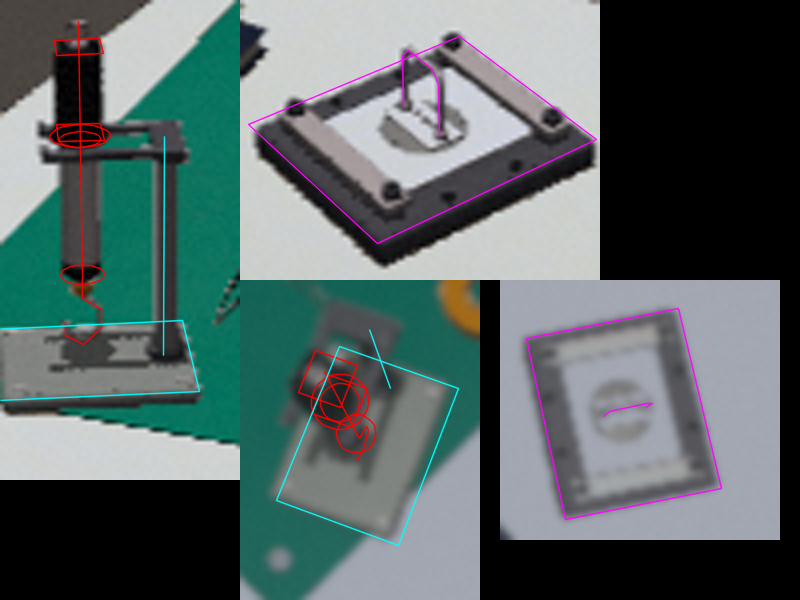

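The loop overlay matches in both views. The gauge needs about +2 mm in y, giving (0.576, 0.256), yaw −16.7°. Plate yaw 14.6°. Next I'll locate the big gauge, to clear it, and work out the approach shifts.

```bash
cat > go.py <<'E'
from h import *
import sys
np.set_printoptions(precision=4,suppress=True)
def rel(target,gx=None,frame=None):
    s=get_state();R=Rot.from_quat(s['orientation']).as_matrix()
    d=R.T@(np.array(target)-s['tcp_pos'])
    ty=np.degrees(np.arctan2(R[1,1],R[0,1])); out=[d*10]
    if gx is not None:
        # want tool y along world angle gx (mod 180); twist about tool z (down) = -world
        w=(gx-ty+90)%180-90; out.append(-w/180)
    print('t',s['time_s'],'tcp',s['tcp_pos'],'tool_y',round(ty,2),'rel',*out,'gap',s['finger_gap'])
E
python3 - <<'E'
from go import *
x,e=tri(('top',255,263.7),('side',216.8,127));print('big',x,e)
rel((.576,.256,.28),73.3)
print(Rot.from_quat(get_state()['orientation']).as_matrix())
E
```

```text
big [0.3983 0.2622 0.2521] [np.float64(0.00036973421505410347), np.float64(0.0003697342150540875)]
t 0.8 tcp [0.2555 0.5429 0.25  ] tool_y 64.8 rel [-4.1221 -1.2315 -0.2999] -0.047215713928398156 gap 0.08540513083192493
[[-0.9048  0.4258  0.    ]
 [ 0.4258  0.9048  0.0001]
 [ 0.      0.0001 -1.    ]]
```

Request:
move_arm --plan "-0.5 0 -0.15 -0.025 1; -1 0 -0.3 -0.047 1"

```text
time_s: 1.0
tcp_pos: [0.3419, 0.5021, 0.2786]
orientation: [0.142, 0.99, -0.0, -0.0]
force: [0.5, 0.9, 0.1]
finger_gap: 0.0855
gripper_force: 0.0
```

Request:
move_arm --plan "-0.5 0 0 0 1; -1 0 0 0 1"

```text
time_s: 1.2
tcp_pos: [0.4395, 0.4727, 0.2801]
orientation: [0.145, 0.989, 0.001, 0.001]
force: [0.4, 0.5, 0.2]
finger_gap: 0.0852
gripper_force: 0.0
```

Request:
move_arm --plan "-0.5 -0.2 0 0 1; -1 -0.4 0 0 1"

```text
time_s: 1.4
tcp_pos: [0.5177, 0.4099, 0.2782]
orientation: [0.145, 0.989, -0.0, -0.0]
force: [0.2, 0.9, 0.1]
finger_gap: 0.0855
gripper_force: 0.0
```

```bash
python3 - <<'E'
from go import *
rel((.576,.256,.28),73.3)
E
```

```text
t 1.4 tcp [0.5177 0.4099 0.2782] tool_y 73.28 rel [-1.0012 -1.3065 -0.0179] -9.787770069920043e-05 gap 0.0854608887722495
```

Request:
move_arm --plan "-0.45 -0.4 0 0 1; -0.7 -0.8 0 0 1; -1 -1 0 0 1; -1 -1 0 0 1"

```text
time_s: 1.8
tcp_pos: [0.5858, 0.2814, 0.2784]
orientation: [0.149, 0.989, -0.001, 0.0]
force: [-0.5, 0.2, -0.3]
finger_gap: 0.0855
gripper_force: 0.0
```

```bash
python3 - <<'E'
from go import *
rel((.576,.256,.175),73.3)
E
```

```text
t 1.8 tcp [0.5858 0.2814 0.2784] tool_y 72.86 rel [ 0.02   -0.2696  1.034 ] -0.0024467631049807734 gap 0.08552068176146256
```

Request:
move_arm --plan "0.02 -0.27 0 -0.002 1; 0.02 -0.27 0 -0.002 1; 0.02 -0.27 0.3 -0.002 1; 0.02 -0.27 0.3 -0.002 1"

```text
time_s: 2.2
tcp_pos: [0.5721, 0.2617, 0.2445]
orientation: [0.142, 0.99, -0.001, -0.003]
force: [-0.2, -0.1, -1.0]
finger_gap: 0.0854
gripper_force: 0.0
```

```bash
python3 - <<'E'
from go import *
rel((.576,.256,.175),73.3)
from ov import *
s=shot('side','s2');t=shot('top','t2');a=s[:,:,::-1].copy();t=t[:,:,::-1].copy()
L=[gauge_pts(np.array([.576,.256,.065]),-16.7)]
P=np.zeros((560,800,3),np.uint8)
P[:560,:400]=overlay('side',a,L,(265,110,80,112),5)
P[:400,400:800]=overlay('top',t,L,(235,150,80,80),5)
cv2.imwrite('pics/o2.png',P)
E
```

```text
t 2.2 tcp [0.5721 0.2617 0.2445] tool_y 73.66 rel [-0.0577 -0.0414  0.6946] 0.0019918520402339053 gap 0.08543975972564034
```

View pics/o2.png

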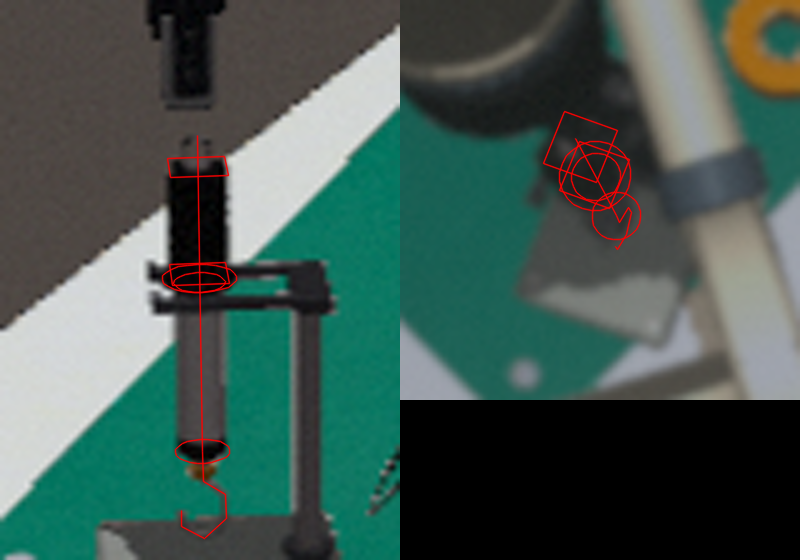

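The fingers are above the gauge, the near one at crop (188,105) and the handle at (198,165): they sit about 6 mm short along the arm's x, as the numbers say. The model overlay fits the handle, tube and hook.

Request:
move_arm --plan "-0.05 -0.03 0 0 1; -0.05 -0.03 0 0 1; -0.05 -0.03 0.3 0 1; -0.05 -0.03 0.5 0 1; -0.05 -0.03 0.65 0 1; -0.05 -0.03 0.69 0 1; -0.05 -0.03 0.69 0 1"

```text
time_s: 3.0
tcp_pos: [0.5773, 0.2569, 0.1797]
orientation: [0.142, 0.99, -0.0, -0.0]
force: [-0.1, -0.1, -0.2]
finger_gap: 0.0855
gripper_force: 0.0
```

```bash
python3 - <<'E'
from go import *
rel((.576,.256,.175),73.3)
snapshot('side');snapshot('side');rel((.576,.256,.175),73.3)
E
```

```text
t 3.0 tcp [0.5773 0.2569 0.1797] tool_y 73.62 rel [ 0.0101 -0.0125  0.0469] 0.001781211208217807 gap 0.08551634943617205
t 3.1 tcp [0.5778 0.2571 0.1813] tool_y 73.62 rel [ 0.0146 -0.0156  0.0631] 0.0017723678762394791 gap 0.0853394160254161
```

Request:
move_arm --plan "0.01 -0.01 0.06 0.002 1; 0.01 -0.01 0.06 0.002 -1; 0.01 -0.01 0.06 0.002 -1; 0.01 -0.01 0.06 0.002 -1; 0.01 -0.01 0.06 0.002 -1; 0.01 -0.01 0.06 0.002 -1; 0.01 -0.01 0.06 0.002 -1; 0.01 -0.01 0.06 0.002 -1"

```text
time_s: 3.9
tcp_pos: [0.5763, 0.257, 0.1743]
orientation: [0.145, 0.989, 0.001, 0.0]
force: [0.5, 5.0, 2.5]
finger_gap: 0.0232
gripper_force: 60.4
```

Request:
move_arm --plan "0 0 0 0 -1; 0 0 0 0 -1; 0 0 0 0 -1"

```text
time_s: 4.2
tcp_pos: [0.5762, 0.257, 0.1743]
orientation: [0.145, 0.989, 0.001, 0.0]
force: [0.4, 5.6, 2.6]
finger_gap: 0.0233
gripper_force: 60.5
```

Request:
move_arm --plan "0 0 -0.1 0 -1; 0 0 -0.3 0 -1; 0 0 -0.6 0 -1; 0 0 -0.9 0 -1; 0 0 -1 0 -1"

```text
time_s: 4.7
tcp_pos: [0.5764, 0.2558, 0.2758]
orientation: [0.146, 0.989, -0.0, 0.001]
force: [0.8, -1.3, -2.0]
finger_gap: 0.0229
gripper_force: 80.5
```

Request:
move_arm --plan "0 0 -0.3 0 -1; 0 0 -0.6 0 -1; 0 0 -0.6 0 -1; 0 0 -0.6 0 -1"

```text
time_s: 5.1
tcp_pos: [0.5764, 0.2558, 0.3333]
orientation: [0.146, 0.989, -0.0, 0.0]
force: [0.8, -0.0, -3.0]
finger_gap: 0.0231
gripper_force: 80.4
```

```bash
python3 - <<'E'
from go import *
y=np.radians(14.6);b=np.array([.486,-.0055])
off=b+.03*np.array([np.cos(y),np.sin(y)]);print('off',off)
rel((*off,.32),104.6)
s=get_state();print(s['force'],s['joint_pos'])
E
```

```text
off [0.515  0.0021]
t 5.1 tcp [0.5764 0.2558 0.3333] tool_y 73.21 rel [-0.1452 -2.6059  0.1342] -0.17436354480284721 gap 0.02306229546469985
[ 0.8358 -0.0489 -3.0133] [ 0.3641  0.2132  0.9473 -0.0008  1.981  -0.9141]
```

Request:
move_arm --plan "0 -0.3 0 0 -1; 0 -0.65 0 0 -1; -0.05 -1 0 0 -1"

```text
time_s: 5.4
tcp_pos: [0.5511, 0.158, 0.3304]
orientation: [0.145, 0.989, -0.001, -0.002]
force: [-0.4, 0.6, -0.9]
finger_gap: 0.0235
gripper_force: 80.4
```

Request:
move_arm --plan "0 -0.3 0 -0.04 -1; -0.05 -0.65 0 -0.08 -1; -0.1 -1 0 -0.12 -1; -0.1 -1 0 -0.16 -1; -0.1 -1 0 -0.174 -1"

```text
time_s: 5.9
tcp_pos: [0.5323, 0.0588, 0.3309]
orientation: [-0.128, 0.992, -0.0, -0.002]
force: [-0.3, 0.1, -1.7]
finger_gap: 0.0233
gripper_force: 80.2
```

```bash
python3 - <<'E'
from go import *
snapshot('side')
rel((.515,.0021,.26),104.6)
E
```

```text
t 5.95 tcp [0.5323 0.0593 0.3308] tool_y 104.72 rel [ 0.31   -0.5094  0.7092] 0.0006876944514919122 gap 0.02330803413836845
```

Request:
move_arm --plan "0.15 -0.25 0.2 0 -1; 0.31 -0.51 0.4 0 -1; 0.31 -0.51 0.65 0 -1; 0.31 -0.51 0.71 0 -1; 0.31 -0.51 0.71 0 -1; 0.31 -0.51 0.71 0 -1"

```text
time_s: 6.55
tcp_pos: [0.5158, 0.0037, 0.2631]
orientation: [-0.127, 0.992, 0.0, 0.0]
force: [-0.2, -0.5, -1.1]
finger_gap: 0.023
gripper_force: 80.1
```

```bash
python3 - <<'E'
from go import *
from ov import *
a=shot('side','s3')[:,:,::-1].copy();t=shot('top','t3')[:,:,::-1].copy()
rel((.515,.0021,.184),104.6)
p=get_state()['tcp_pos'];g=p-[0,0,.11]
L=[gauge_pts(g,14.6),plate_pts((.486,-.0055),14.6)]
P=np.zeros((600,800,3),np.uint8)
P[:600,:400]=overlay('side',a,L,(265,175,100,150),4)
P[:340,400:800]=overlay('top',t,L,(330,200,100,85),4)
cv2.imwrite('pics/o3.png',P)
E
```

```text
t 6.65 tcp [0.5161 0.0037 0.2641] tool_y 104.62 rel [ 0.0166 -0.0119  0.8005] 0.00011716967512182603 gap 0.02320047425734884
```

View pics/o3.png

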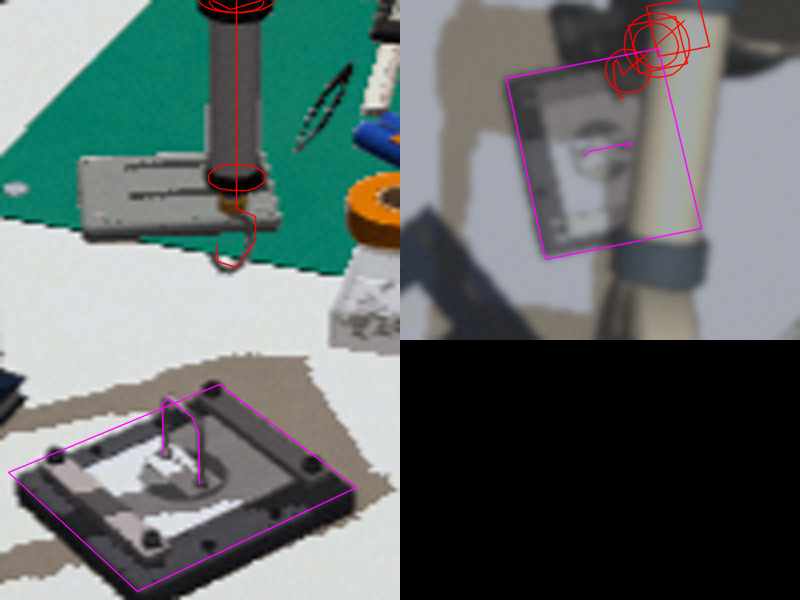

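The overlay fits: mouth at crop (237,178), open hook at (235,258) facing −x of the plate, and the loop's bar at (167,398)-(195,418). Next I'll lower it beside the loop.

Request:
move_arm --plan "0.01 -0.01 0.2 0 -1; 0.01 -0.01 0.4 0 -1; 0.01 -0.01 0.6 0 -1; 0.01 -0.01 0.75 0 -1; 0.01 -0.01 0.8 0 -1; 0.01 -0.01 0.8 0 -1; 0.01 -0.01 0.8 0 -1"

```text
time_s: 7.35
tcp_pos: [0.5155, 0.002, 0.184]
orientation: [-0.127, 0.992, -0.0, 0.001]
force: [-0.1, 0.1, -1.9]
finger_gap: 0.023
gripper_force: 80.3
```

```bash
python3 - <<'E'
from go import *
from ov import *
a=shot('side','s4')[:,:,::-1].copy()
rel((.486,-.0055,.184),104.6)
s=get_state();p=s['tcp_pos'];g=p-[0,0,.11];print(s['force'])
L=[gauge_pts(g,14.6),plate_pts((.486,-.0055),14.6)]
R=cv2.resize(a[235:325,270:350],None,fx=5,fy=5,interpolation=cv2.INTER_CUBIC)
cv2.imwrite('pics/o4.png',np.hstack([R,overlay('side',a,L,(270,235,80,90),5)]))
E
```

```text
t 7.4 tcp [0.5155 0.002  0.1842] tool_y 104.59 rel [0.3048 0.0018 0.0011] -7.74929408152837e-05 gap 0.023067225895734813
[ 0.3379 -0.3061 -1.4514]
```

View pics/o4.png

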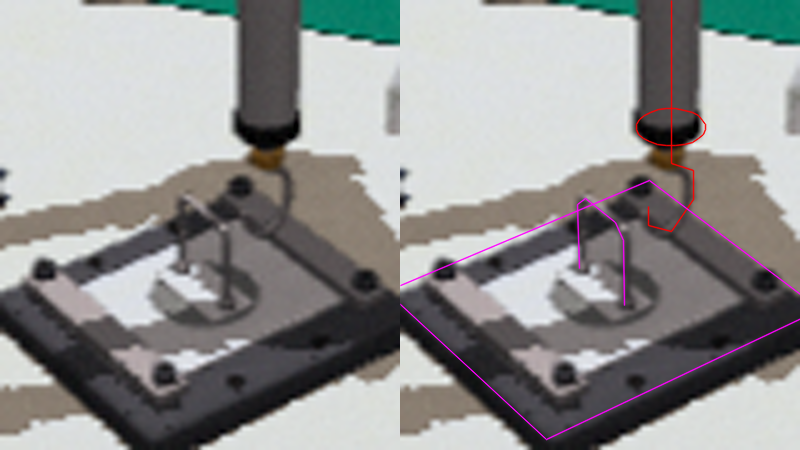

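The hook (crop 270,235) hangs beside the loop, and the bar (185,203)-(228,232) sits about 1 px right of and above the model. So I'll insert about 28 mm, with the gauge 1.5 mm higher.

Request:
move_arm --plan "0 0 -0.015 0 -1; 0.06 0 -0.015 0 -1; 0.12 0 -0.015 0 -1; 0.18 0 -0.015 0 -1; 0.24 0 -0.015 0 -1; 0.28 0 -0.015 0 -1; 0.28 0 -0.015 0 -1"

```text
time_s: 8.1
tcp_pos: [0.4874, -0.0052, 0.1844]
orientation: [-0.127, 0.992, -0.0, 0.0]
force: [0.4, 0.4, -1.0]
finger_gap: 0.0229
gripper_force: 80.3
```

```bash
python3 - <<'E'
from go import *
from ov import *
a=shot('side','s5')[:,:,::-1].copy()
rel((.486,-.0055,.184),104.6)
s=get_state();print(s['force'])
cv2.imwrite('pics/o5.png',cv2.resize(a[235:315,270:340],None,fx=7,fy=7,interpolation=cv2.INTER_CUBIC))
E
```

```text
t 8.15 tcp [ 0.4877 -0.0051  0.1844] tool_y 104.57 rel [0.0174 0.0007 0.0036] -0.00017260106399221955 gap 0.022865649714532584
[ 0.8424  0.2857 -1.6215]
```

View pics/o5.png

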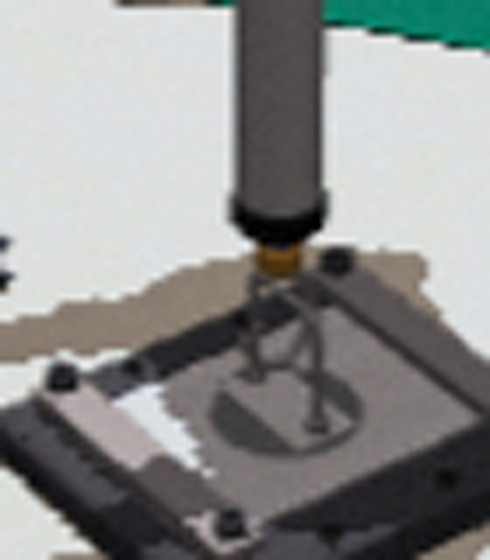

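The hook is through the loop with no contact: the cup is under the bar at crop (285,345). Now I'll lift to seat it and pull.

Request:
move_arm --plan "0 0 -0.06 0 -1; 0 0 -0.12 0 -1; 0 0 -0.17 0 -1; 0 0 -0.21 0 -1; 0 0 -0.25 0 -1; 0 0 -0.25 0 -1; 0 0 -0.25 0 -1"

```text
time_s: 8.85
tcp_pos: [0.4879, -0.0051, 0.2088]
orientation: [-0.127, 0.992, -0.0, -0.0]
force: [1.5, 0.3, -5.6]
finger_gap: 0.0232
gripper_force: 79.9
```

```bash
python3 - <<'E'
from go import *
for i in range(3):
    snapshot('side');s=get_state();print(s['tcp_pos'],s['force'],s['ft_torque'])
E
```

```text
[ 0.4879 -0.0051  0.2087] [ 1.1735  0.1146 -4.2524] [-0.0896 -0.388   0.0195]
[ 0.4879 -0.0051  0.2088] [ 0.9874 -0.2149 -4.6788] [-0.103  -0.389  -0.0164]
[ 0.4879 -0.0051  0.2088] [ 0.5416 -0.6165 -5.6119] [-0.0954 -0.4226  0.0083]
```

Request:
move_arm --plan "0 0 -0.06 0 -1; 0 0 -0.12 0 -1; 0 0 -0.18 0 -1; 0 0 -0.23 0 -1; 0 0 -0.26 0 -1; 0 0 -0.26 0 -1; 0 0 -0.26 0 -1"

```text
time_s: 9.7
tcp_pos: [0.4878, -0.0051, 0.2347]
orientation: [-0.127, 0.992, -0.0, -0.0]
force: [2.1, 0.0, -11.5]
finger_gap: 0.023
gripper_force: 79.2
```

```bash
python3 - <<'E'
from go import *
for i in range(3):
    a=shot('side','s6');s=get_state();print(s['tcp_pos'],s['force'],s['ft_torque'])
a=a[:,:,::-1]
cv2.imwrite('pics/o6.png',cv2.resize(a[205:295,280:335],None,fx=6.6,fy=6.6,interpolation=cv2.INTER_CUBIC))
print(proj('side',s['tcp_pos']-[0,0,.11]))
E
```

```text
[ 0.4878 -0.0051  0.2347] [  2.2212  -0.8608 -11.8483] [-0.4807 -0.7876 -0.0207]
[ 0.4878 -0.0051  0.2347] [  2.4922  -0.6761 -12.0056] [-0.4324 -0.7747 -0.0156]
[ 0.4878 -0.0051  0.2348] [  2.3099  -0.8751 -11.282 ] [-0.4375 -0.7843  0.0179]
[309.9791 239.7137]
```

View pics/o6.png

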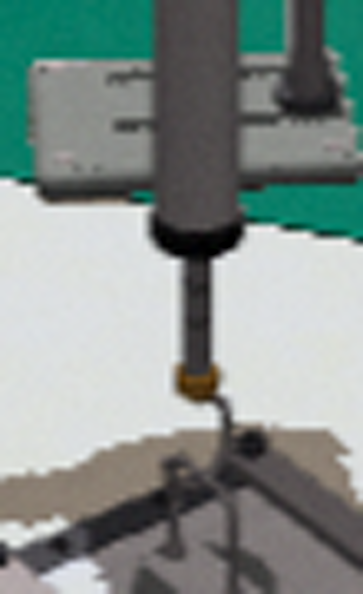

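Seated and drawn about 33 mm: the rod shows from mouth (197,250) to hook block (197,375), with the band not yet at the mouth. I'll lift 7 mm more, with a 2 mm shift toward +x to ease the small side force.

Request:
move_arm --plan "-0.01 0 -0.02 0 -1; -0.02 0 -0.04 0 -1; -0.02 0 -0.06 0 -1; -0.02 0 -0.07 0 -1; -0.02 0 -0.07 0 -1; -0.02 0 -0.07 0 -1; -0.02 0 -0.07 0 -1"

```text
time_s: 10.55
tcp_pos: [0.4895, -0.0047, 0.2419]
orientation: [-0.127, 0.992, -0.0, -0.001]
force: [-0.9, -3.3, -13.9]
finger_gap: 0.0232
gripper_force: 78.8
```

```bash
python3 - <<'E'
from go import *
F=[]
for i in range(6):
    a=shot('side','s7');s=get_state();F.append(s['force'])
print(s['tcp_pos'],s['orientation'],np.mean(F,0),s['finger_gap'],s['gripper_force'])
a=a[:,:,::-1]
cv2.imwrite('pics/o7.png',cv2.resize(a[205:285,275:345],None,fx=7.4,fy=7.4,interpolation=cv2.INTER_CUBIC))
# rod intensity profile below the mouth
m=proj('side',s['tcp_pos']-[0,0,.11]);g=a.mean(2)
c0=int(round(m[0]))-1
for r in range(int(m[1])-4,int(m[1])+34):print(r,g[r,c0-3:c0+5].astype(int))
for z in(0,-.01,-.02,-.03,-.04,-.055):print(z,proj('side',s['tcp_pos']-[0,0,.11-z]))
E
```

```text
[ 0.4896 -0.0046  0.2421] [-0.1269  0.9919 -0.     -0.0003] [ -1.9853  -2.8838 -13.4704] 0.023122793359149033 78.76521706581116
231 [73 70 74 76 77 78 77 75]
232 [74 74 76 79 76 81 76 74]
233 [73 74 76 75 75 78 76 76]
234 [72 73 76 76 81 81 80 74]
235 [53 55 71 75 75 66 51 26]
236 [10 15 22 22 21 16 13  8]
237 [4 3 1 8 3 4 3 5]
238 [5 6 9 0 7 5 6 2]
239 [27 11  1  8  7  2  7 80]
240 [159  68  29  26  26 141 200 215]
241 [170  83  51  54  51 149 210 224]
242 [173  87  51  54  53 150 208 222]
243 [171  75  29  40  33 146 207 222]
244 [172  85  48  53  51 149 211 222]
245 [172  84  54  56  55 150 209 223]
246 [171  83  54  54  53 148 210 221]
247 [172  85  54  54  53 150 209 222]
248 [166  75  28  34  46 147 208 220]
249 [171  82  50  50  52 147 209 221]
250 [167  85  52  55  53 147 211 222]
251 [171  86  54  52  54 147 208 225]
252 [171  88  54  55  52 147 207 222]
253 [164  70  37  35  46 147 207 223]
254 [171  84  50  53  52 148 206 220]
255 [171  86  52  53  49 145 208 219]
256 [172  83  51  53  51 146 208 220]
257 [171  85  52  55  55 146 207 220]
258 [169  86  52  54  52 148 209 220]
259 [157  67  51  53  55 119 200 222]
260 [ 90  56  55  54  51  68 129 202]
261 [ 85  65  53  54  60  72 110 197]
262 [ 66  64  73  71  68  54 106 197]
263 [ 84  46  45  54  48  45 142 208]
264 [120  61  49  50  46  56 157 211]
265 [216 188 108  50  51  51  70 137]
266 [220 219 216 212 214 187 107  86]
267 [221 222 220 219 221 219 151  70]
268 [223 222 220 222 221 221 169  87]
0 [310.8187 235.5545]
-0.01 [310.8829 240.7575]
-0.02 [310.9465 245.9088]
-0.03 [311.0095 251.0089]
-0.04 [311.0719 256.0588]
-0.055 [311.1643 263.541 ]
```

View pics/o7.png

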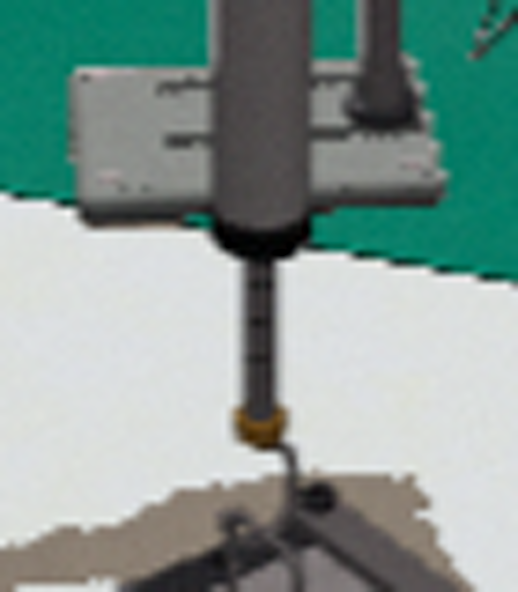

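The mouth is at the band: the 30/20/10 mm rings show at rows 243/248/253, and the band's lower edge just shows under the rim at row 240. Rows give about 41 mm and the force about 39.6 mm. One small move to relax the side force.

Request:
move_arm --plan "0.01 -0.01 0.005 0 -1; 0.01 -0.01 0.005 0 -1; 0.01 -0.01 0.005 0 -1; 0.01 -0.01 0.005 0 -1; 0.01 -0.01 0.005 0 -1; 0.01 -0.01 0.005 0 -1"

```text
time_s: 11.45
tcp_pos: [0.4891, -0.0055, 0.2417]
orientation: [-0.127, 0.992, 0.0, 0.0]
force: [-1.0, -0.0, -13.8]
finger_gap: 0.0234
gripper_force: 78.8
```

```bash
python3 - <<'E'
from go import *
F=[]
for i in range(10):
    a=snapshot('side');s=get_state();F.append(s['force'])
print(s['tcp_pos'],np.mean(F,0),np.std(F,0),s['joint_vel'],s['finger_gap'])
g=a.mean(2)
for r in range(234,256):print(r,g[r,306:315].astype(int))
# tube axis per row: midpoints of the dark tube in the rows above the mouth, vs model
for r in(205,225): print(r,g[r,296:326].astype(int))
print(proj('side',s['tcp_pos']-[0,0,.11]),proj('side',s['tcp_pos']-[0,0,.05]))
E
```

```text
[ 0.4891 -0.0056  0.2417] [ -1.5611   0.5849 -13.4724] [0.7469 0.3279 0.4826] [ 0.0006 -0.0012 -0.0007 -0.0011  0.0009  0.0011] 0.0233881541535281
234 [70 74 73 76 76 78 77 79 75]
235 [52 67 74 76 76 78 78 76 61]
236 [15 18 28 42 36 31 35 20 13]
237 [ 7  2 11  9  2  9  8 10  8]
238 [5 1 2 7 8 4 5 8 7]
239 [27  2  0 11 10  4  2  9 82]
240 [180 103  31   9  17  23  81 141 198]
241 [218 164  79  49  55  51 144 206 219]
242 [222 171  85  52  55  53 108 198 222]
243 [223 166  71  30  32  46 135 208 223]
244 [221 172  85  50  51  50 149 210 223]
245 [224 172  84  52  52  54 149 211 221]
246 [220 170  83  51  55  51 151 209 221]
247 [222 170  86  52  55  55 107 195 222]
248 [220 161  67  40  43  34 134 205 222]
249 [220 169  81  45  40  48 147 209 221]
250 [221 170  84  50  52  54 148 210 223]
251 [221 172  86  51  51  54 148 209 223]
252 [222 171  83  52  54  52 148 207 221]
253 [223 162  70  42  45  37 136 206 222]
254 [220 171  80  39  39  45 145 209 221]
255 [221 172  86  49  54  53 146 209 221]
205 [ 77  80  77  78  79  76  81  96  78  66  72  74  74  76  76  76  75  77
  77  72  70  79  83  84  79  83  84 119  87  49]
225 [141 139 136 137 138 139 138 100  67  66  70  72  73  75  76  75  79  77
  74  71  73 122 142 144 140 141 139 142 140 142]
[310.7731 236.0884] [310.3718 203.719 ]
```

```bash
python3 -c "
from rig import finish_job
print(finish_job())"
```

```text
the job is handed in; nothing more can be done
None
```

I handed in the job with the gauge held upright and its hook on the loop's bar, the rod drawn out about 39.5 mm (11.9 N). That puts the tube's mouth inside the dark band; the glue bottle, tape roll and marker were not touched.

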